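# Check a bore with a collared depth gauge and show its tip at the lens

### The job

Take the depth gauge from its cradle by the wooden handle and slide its rod into the steel guide tube in the end of the clamped walnut blank until the collar stops against the tube's mouth, gently: never press the gauge against the tube or blank with more than 30 N. Draw the rod all the way out again and hold its tip at the reading point, centred 40 mm in front of the standing lens on the robot's side, with the rod level and lying across the view (parallel to the glass). Finish while still holding it there in the gripper, off everything else; do not touch the lens, and leave the sanding block, chisel and jar where they are.

Things in the scene. Friction and masses are not known exactly. Their poses are not given: they have to be found in the camera images.
- gauge: Loose depth gauge, about 0.14 kg. x axis: from handle to tip; origin on its axis at the collar's tip-side face, which stops on the tube. Steel rod 10 mm diameter, x 0 to 90 mm; collar 28 mm diameter, x -10 to 0; brass ferrule 16 mm; flat-sided wooden handle x -120 to -20, 24 wide (y) by 28 tall (z): grip at x = -60, closing along y. Starts level in the cradle, axis 60 mm up; lifts straight up.
- gauge_tip (a point): the end of the gauge's rod, on its axis, 90 mm from the collar's face; axes as the gauge's. The last 6 mm taper to 5 mm in diameter; dark rings near it
- cradle: Fixed plywood cradle, base 200 x 64 x 10 mm, two notched posts 12 mm thick, 50 mm wide, up to 67 mm high, under the rod (cradle x = 50 mm) and the handle's end (x = -106 mm); between them the handle is free, 36 mm above the base. Origin on the table under the collar's face; x axis along the gauge to its tip.
- fixture: Fixed: dark walnut blank 56 mm square, 330 mm long, level in a blue bench vise, a steel guide tube in its near end. Origin on the table under the tube's mouth; x axis points into the tube, roughly the world's +y. Blank's end face at x = 30 mm, with a 52 mm flange; its top 138 mm above the table. Vise from x = 135 to 245 mm, 132 mm high.
- tube_mouth (a point): centre of the guide tube's open end, 110 mm above the table; axes as the fixture's (x into the tube). The tube is 34 mm outside, 15 mm inside diameter, stands 30 mm out of the blank, and its bore is 100 mm deep, level. The 28 mm collar stops on its end face; rigid, no spring.
- lens: Fixed reading lens standing upright: round black rim 88 mm in diameter and 10 mm thick, its centre 120 mm above the table, on a post and a round 84 mm base. Origin at the centre of the base's underside; the glass lies in the y-z plane, and -x points to the robot's side.
- reading_point (a point): the point 40 mm in front (-x, robot's side) of the lens centre, 120 mm above the table; axes as the lens's. The tip goes here, the rod along the lens's y axis (either way round).
- sanding_block: bystander: loose black sanding block 75 x 55 x 40 mm high, origin at the centre of its underside
- chisel: bystander: loose chisel lying on the table, about 210 mm long and 22 mm high, origin at the middle of its length on the table
- wax_jar: bystander: loose glass jar 64 mm in diameter, 55 mm high, origin at the centre of its underside
Mind the look-alikes: they are no part of the job. What is shaped like the gauge but blue or turquoise is not meant.

How it is judged:
By the outcome, as a careful person would: the job done as asked, in the order asked, and still so for the second after the job is handed in, while the arm keeps its last pose, push and grip.
It also fails if it takes over 59 s, if anything falls off the work surface, if the arm or the gripper's body presses on something with over 40 N, if the wrist force passes 120 N, or if a joint passes its speed limit or range.

### The arm

A 6-joint arm with a two-finger parallel gripper is mounted at the origin on the work surface. World frame = base frame: x ahead of the robot, y to its left, z up, the work surface at z = 0. Lengths are in m, angles in rad, forces in N, time in s.
With the tool pointing down it reaches from about 0.375 to 0.975 m from the base axis. Payload 3.8 kg.
Tool frame: the origin (TCP) lies on the mounting face of the last link; the fingertips stand 173 mm ahead of it and the grasp point (between the pads) lies 155 mm ahead of it (bot.hold_point_z is the distance from the TCP to the grasp point, in m); z points along the fingers, y is the line along which they close (so a half turn about z gives the same grasp; the last joint's range is limited). The gripper opens to 85 mm and grips with 20 to 120 N. Pads are 22 mm wide; open, the fingers measure 114 mm over their backs; the gripper's body (76 mm by 85 mm) begins 54 mm behind the grasp point. The pads swing forward as they close: fully open they stand 13 mm farther back than shut.
Start: joints at [1.144, 0.264, 1.604, -0, 1.274, -0.037], TCP at [0.257, 0.624, 0.405] pointing down, gripper open.
Joint ranges: [-2.63, 2.63], [-0.94, 2.18], [0.31, 2.57], [-1.31, 4.45], [0, 2.66], [-2.55, 2.55]. Speed limits (rad/s): [2.57, 2.57, 3.14, 3.14, 3.14, 3.14].

### API

Orientations are given as a rotation vector (axis times angle).
In Python, from workcell import bot, optics gives the robot as it stands.
- The arm moves only by the shell command python3 -m jog 'ROWS' [OPENING] [FORCE]. ROWS is JSON, a list of rows, each an object of numbers: "dx", "dy", "dz": the shift along the tool's x, y, z in mm; "ax", "ay", "az": the turn, a rotation vector about the tool's x, y, z in degrees. A call has 1 to 20 rows; each row shifts and turns the commanded pose from where the row before left it, along the tool's axes as they then stand; what a row does not reach is not made up. A row lasts 1/12 s, in which the tool goes at most 41.7 mm and 7.16 degrees, less where a joint would pass 70% of its speed; a pose out of reach is approached as far as the arm can. A call with a gripper value outside its range is refused whole. OPENING is the opening, from 0 (shut) to 1 (fully open), set as the call begins (- or left out, the last holds). The fingers move at their own pace and stop on an object; FORCE is the grip in N (left out, the last holds). Time passes only in rows, so rows that do not move let the fingers close. It gives the time, the measured TCP pose, the force, the opening and the grip force at its end, in the units of the state.
- bot.read_state(): the state, without advancing time (a new reading comes with each control period).
- optics.read_camera(name): name is "scene" or "top" or "wrist"; returns a dict with "img" (480x640x3 uint8, red, green, blue), "vertical_fov" (degrees; the focal length in pixels is half the picture's height over the tangent of half this angle, whatever the lens; pixels are square), "cx", "cy" (the principal point, pixels), "R" (3x3) and "t" (3): a world point X has camera coordinates R X + t; the wrist camera has in their place "tool_from_camera" (4x4, takes a point from camera to tool coordinates, whose origin is the TCP and whose axes are the flange's). Camera axes: x right, y down, z forward; pixel columns grow to the right and rows downward; lengths in m; the calibration is good to about 2 mm. A picture is of the moment at which its call begins: read the wrist's pose just before it. There is no depth.
- bot.finish_job(): hands the job in; it is judged then, once.
The state is a dict: "time": time; "q": joint angles; "joint_vel": joint speeds; "joint_torque": joint torques, N m; "tool_pos": TCP position; "tcp_rot": TCP orientation; "wrist_force": force on the tool from outside, world axes, zero at the start; "torque": the same for the moment, N m; "width": opening from 0.0 (shut) to 1.0 (fully open); "grip_force": force on a finger pad.
Only numpy, scipy, OpenCV 4.12 (cv2) and the standard library are available. Lean on these libraries where they do the work, as an engineer would, in place of code of your own. Each camera call takes 0.05 s, during which the arm holds its last target. There are 200 camera calls.

## Working session

There is one attempt and no reset: what is moved stays moved. The work goes in short steps, Python scripts to look and compute and a shell command to move; the robot and the scene stay as the last step left them, time stands still between calls to the robot, and variables do not carry over. Pictures are saved under pics/ and viewed, at most 10 in all, crops included, and the job is handed in when it is done.

```bash
ls; mkdir -p pics; python3 - <<'E'
from workcell import bot, optics
import cv2,json
s=bot.read_state();print(s)
for n in("scene","top","wrist"):
    c=optics.read_camera(n);cv2.imwrite(f"pics/{n}0.png",c["img"][:,:,::-1])
    print(n,{k:(v.tolist() if hasattr(v,'tolist') else v) for k,v in c.items() if k!='img'})
E
```

```text
pics
{'time': 0.0, 'q': array([ 1.14408220e+00,  2.64764552e-01,  1.60541299e+00,  4.45676360e-05,
        1.27365541e+00, -3.68827696e-02]), 'joint_vel': array([ 0.00165598, -0.00113371,  0.00105935,  0.00189581, -0.00134933,
        0.00137795]), 'joint_torque': array([-5.72364479e-04, -5.15130007e+01, -3.67301273e+01,  1.82837534e-04,
        1.31450026e-02,  2.95686164e-05]), 'tool_pos': array([0.25636213, 0.62404705, 0.40333283]), 'tcp_rot': array([-0.60838775, -3.08155208,  0.00340897]), 'wrist_force': array([ 0.10801092,  0.09598853, -0.35772962]), 'torque': array([ 0.03574187, -0.02255776, -0.0380408 ]), 'grip_force': 0.0, 'width': 1.0030504071238613}
scene {'vertical_fov': 53.25763108613851, 'cx': 321.49455875877874, 'cy': 242.44145537690557, 'R': [[0.6316012008219023, 0.7751824147128196, 0.013120481711155764], [0.5853317224447614, -0.4656811744134975, -0.6637226969877665], [-0.50839620161856, 0.42688788658952087, -0.7478636469724629]], 't': [-0.13253659455119782, -0.3347523485055244, 1.5754922393577422]}
top {'vertical_fov': 53.62927069227721, 'cx': 309.1001449724315, 'cy': 237.1300793930714, 'R': [[0.0039664361240194295, -0.9999463130888585, 0.009572790840335445], [-0.9854974832090474, -0.0055327534653990705, -0.16959982083635636], [0.1696436794375409, -0.00876125442444465, -0.9854665202064468]], 't': [-0.22092656052940235, 0.5155211577394214, 1.4286995731369185]}
wrist {'vertical_fov': 67.03873304011435, 'cx': 318.9769929962988, 'cy': 234.82529502179264, 'tool_from_camera': [[0.00023169049568321317, -0.9632264647744548, -0.26869075882437704, 0.0691218321755401], [0.9999998313286407, 8.006582595752626e-05, 0.0005752670273952575, 0.0002723480367023967], [-0.000532599477566887, -0.26869084678784433, 0.9632263208562291, 0.030368428457795693], [0.0, 0.0, 0.0, 1.0]]}
```

View pics/scene0.png

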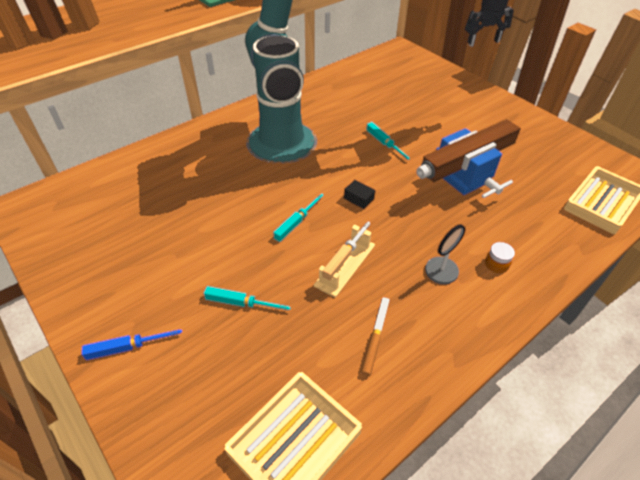

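View pics/top0.png

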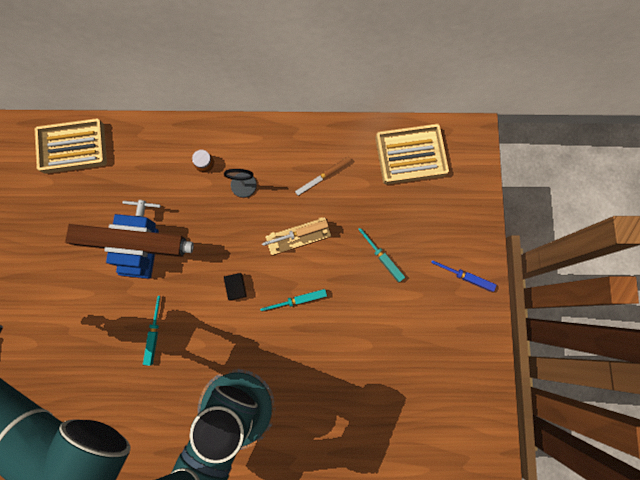

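The scene view shows the cradle with the wooden gauge at about (345,258), tube mouth (424,172), lens (452,240). In the top view the gauge's tip is at (262,243), its handle end at (327,223), the mouth at (193,247) and the lens rim at (239,174). The turquoise and blue tools are decoys.

```bash
cat > h.py <<'E'
import numpy as np, cv2
from scipy.spatial.transform import Rotation as Ro
from workcell import bot, optics
def cam(name, save=None):
    s=bot.read_state(); c=optics.read_camera(name)
    f=240/np.tan(np.radians(c["vertical_fov"])/2)
    K=np.array([[f,0,c["cx"]],[0,f,c["cy"]],[0,0,1]])
    if "R" in c: R,t=np.array(c["R"]),np.array(c["t"])
    else:
        T=np.eye(4);T[:3,:3]=Ro.from_rotvec(s["tcp_rot"]).as_matrix();T[:3,3]=s["tool_pos"]
        M=np.linalg.inv(T@np.array(c["tool_from_camera"]));R,t=M[:3,:3],M[:3,3]
    if save:
        cv2.imwrite(f"pics/{save}.png",c["img"][:,:,::-1]); np.savez(f"pics/{save}.npz",K=K,R=R,t=t)
    return c["img"],K,R,t
def load(n): d=np.load(f"pics/{n}.npz"); return d["K"],d["R"],d["t"]
def ray(KRt,p):
    K,R,t=KRt; d=R.T@np.linalg.inv(K)@np.array([*p,1.]); return -R.T@t,d/np.linalg.norm(d)
def onz(KRt,p,z): o,d=ray(KRt,p); return o+d*(z-o[2])/d[2]
def proj(KRt,X): K,R,t=KRt; u=K@(R@np.asarray(X)+t); return u[:2]/u[2]
def tri(obs): # [(KRt,p)...] -> point, residual
    A=np.zeros((3,3));b=np.zeros(3);L=[ray(*o) for o in obs]
    for o,d in L: P=np.eye(3)-np.outer(d,d);A+=P;b+=P@o
    X=np.linalg.solve(A,b);return X,[np.linalg.norm(np.cross(X-o,d))for o,d in L]
E
python3 - <<'E'
from h import *
np.set_printoptions(precision=4,suppress=True)
T=cam("top","t1")[1:];S=cam("scene","s1")[1:]
for n,p,z in [("tip",(262,243),.06),("hend",(327,223),.06),("mouth",(193,247),.11),("lens",(239,174),.12),("lensbase",(243,185),0),("block",(235,287),.04),("jar",(202,160),.055)]: print(n,onz(T,p,z))
print(tri([(T,(193,247)),(S,(424,172))]),tri([(T,(239,174)),(S,(452,240))]))
print(Ro.from_rotvec(bot.read_state()["tcp_rot"]).as_matrix())
E
```

```text
tip [ 0.495  -0.0741  0.06  ]
hend [ 0.5586 -0.2734  0.06  ]
mouth [0.474  0.1242 0.11  ]
lens [ 0.6952 -0.0061  0.12  ]
lensbase [ 0.6954 -0.0028  0.    ]
block [0.3616 0.0073 0.04  ]
jar [0.7606 0.1215 0.055 ]
(array([0.4785, 0.1291, 0.114 ]), [np.float64(0.007473311057488181), np.float64(0.007473311057488194)]) (array([ 0.6965, -0.0046,  0.1213]), [np.float64(0.002290439754712723), np.float64(0.0022904397547129037)])
[[-0.925   0.38   -0.0005]
 [ 0.38    0.925  -0.001 ]
 [ 0.0001 -0.0011 -1.    ]]
```

```bash
python3 -m jog '[{"az":7},{"az":7},{"az":7},{"az":7},{"az":7},{"az":7},{"az":7},{"az":7}]'
python3 -m jog '[{"dx":-33.7,"dy":10.5},{"dx":-33.7,"dy":10.5},{"dx":-33.7,"dy":10.5},{"dx":-33.7,"dy":10.5},{"dx":-33.7,"dy":10.5},{"dx":-33.7,"dy":10.5},{"dx":-33.7,"dy":10.5},{"dx":-33.7,"dy":10.5},{"dx":-33.7,"dy":10.5},{"dx":-33.7,"dy":10.5},{"dx":-33.7,"dy":10.5},{"dx":-33.7,"dy":10.5},{"dx":-33.7,"dy":10.5},{"dx":-33.7,"dy":10.5},{"dx":-33.7,"dy":10.5},{"dx":-33.7,"dy":10.5},{},{},{}]'
python3 -c 'from h import *;cam("wrist","wB")'
python3 -m jog '[{"dx":-40},{"dx":-40},{"dx":-40},{},{},{}]'
python3 -c 'from h import *;cam("wrist","wA")'
python3 -m jog '[{"dx":-40},{"dx":-40},{"dx":-40},{},{},{}]'
python3 -c 'from h import *;cam("wrist","wC")'
```

```text
invalid input
invalid input
invalid input
invalid input
```

View pics/wB.png

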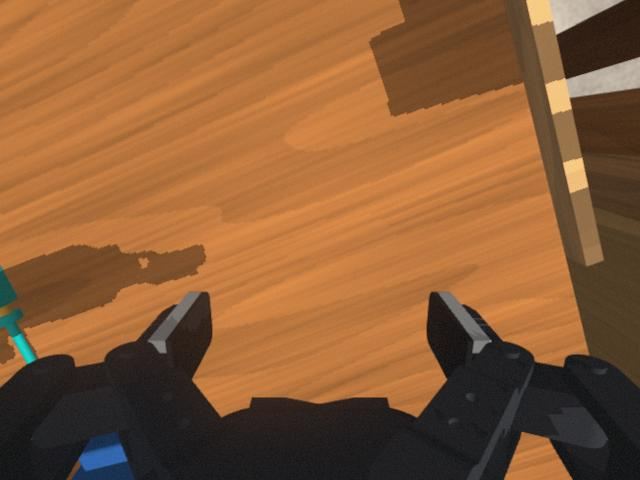

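View pics/wA.png

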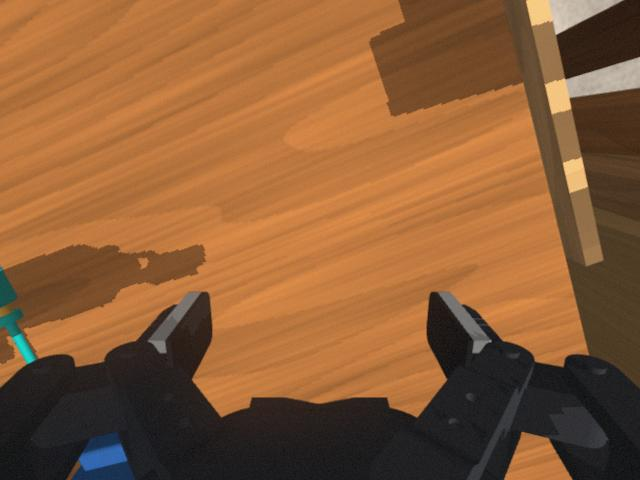

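View pics/wC.png

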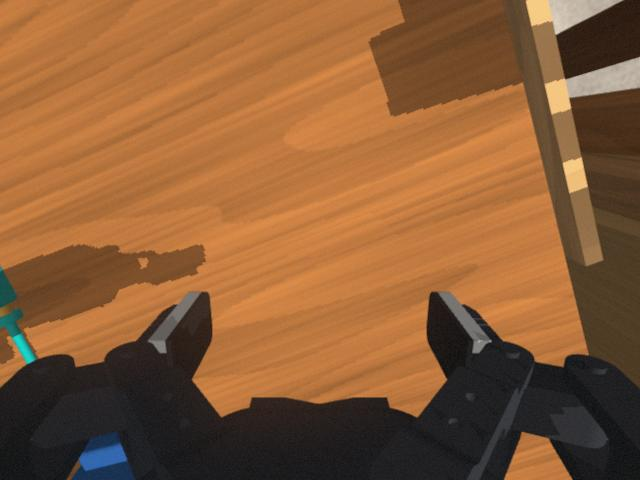

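The three rows were refused (all identical start view: bare table, fingers), so nothing moved. Checking the format.

```bash
python3 -m jog '[{"dx":0,"dy":0,"dz":0,"ax":0,"ay":0,"az":7}]'; python3 -m jog '[{"az":7.0}]'; python3 -m jog '[{"az":7.0}]' -; python3 -m jog '[{"dx":0,"dy":0,"dz":0,"ax":0,"ay":0,"az":7}]' 1 40;python3 -m jog --help; python3 -c 'from h import *;print(bot.read_state()["tcp_rot"],bot.read_state()["time"])'
```

```text
time: 0.48
tool_pos: [0.2565, 0.6244, 0.4046]
tcp_rot: [-0.797, -3.039, 0.0]
wrist_force: [0.4, 0.0, -0.5]
width: 0.999
grip_force: 0.0
time: 0.57
tool_pos: [0.2565, 0.6244, 0.4047]
tcp_rot: [-0.988, -2.982, 0.0]
wrist_force: [-0.0, 0.7, 0.6]
width: 1.001
grip_force: 0.0
[-9.87904881e-01 -2.98218029e+00  2.33960198e-05] 0.5667invalid input
invalid input
invalid input: not JSON, or not a number
```

All six keys are required.

```bash
python3 -m jog '[{"dx":0,"dy":0,"dz":0,"ax":0,"ay":0,"az":7},{"dx":0,"dy":0,"dz":0,"ax":0,"ay":0,"az":7},{"dx":0,"dy":0,"dz":0,"ax":0,"ay":0,"az":7},{"dx":0,"dy":0,"dz":0,"ax":0,"ay":0,"az":7},{"dx":0,"dy":0,"dz":0,"ax":0,"ay":0,"az":7},{"dx":0,"dy":0,"dz":0,"ax":0,"ay":0,"az":7},{"dx":-38.5,"dy":12,"dz":0,"ax":0,"ay":0,"az":0},{"dx":-38.5,"dy":12,"dz":0,"ax":0,"ay":0,"az":0},{"dx":-38.5,"dy":12,"dz":0,"ax":0,"ay":0,"az":0},{"dx":-38.5,"dy":12,"dz":0,"ax":0,"ay":0,"az":0},{"dx":-38.5,"dy":12,"dz":0,"ax":0,"ay":0,"az":0},{"dx":-38.5,"dy":12,"dz":0,"ax":0,"ay":0,"az":0},{"dx":-38.5,"dy":12,"dz":0,"ax":0,"ay":0,"az":0},{"dx":-38.5,"dy":12,"dz":0,"ax":0,"ay":0,"az":0},{"dx":-38.5,"dy":12,"dz":0,"ax":0,"ay":0,"az":0},{"dx":-38.5,"dy":12,"dz":0,"ax":0,"ay":0,"az":0},{"dx":-38.5,"dy":12,"dz":0,"ax":0,"ay":0,"az":0},{"dx":-38.5,"dy":12,"dz":0,"ax":0,"ay":0,"az":0},{"dx":-38.5,"dy":12,"dz":0,"ax":0,"ay":0,"az":0},{"dx":-38.5,"dy":12,"dz":0,"ax":0,"ay":0,"az":0}]'
python3 -m jog '[{"dx":0,"dy":0,"dz":0,"ax":0,"ay":0,"az":0},{"dx":0,"dy":0,"dz":0,"ax":0,"ay":0,"az":0},{"dx":0,"dy":0,"dz":0,"ax":0,"ay":0,"az":0}]'
python3 -c 'from h import *;cam("wrist","wB")'
python3 -m jog '[{"dx":-35,"dy":0,"dz":0,"ax":0,"ay":0,"az":0},{"dx":-35,"dy":0,"dz":0,"ax":0,"ay":0,"az":0},{"dx":-35,"dy":0,"dz":0,"ax":0,"ay":0,"az":0},{"dx":0,"dy":0,"dz":0,"ax":0,"ay":0,"az":0},{"dx":0,"dy":0,"dz":0,"ax":0,"ay":0,"az":0},{"dx":0,"dy":0,"dz":0,"ax":0,"ay":0,"az":0}]'
python3 -c 'from h import *;cam("wrist","wA")'
python3 -m jog '[{"dx":-40,"dy":0,"dz":0,"ax":0,"ay":0,"az":0},{"dx":-40,"dy":0,"dz":0,"ax":0,"ay":0,"az":0},{"dx":0,"dy":0,"dz":0,"ax":0,"ay":0,"az":0},{"dx":0,"dy":0,"dz":0,"ax":0,"ay":0,"az":0},{"dx":0,"dy":0,"dz":0,"ax":0,"ay":0,"az":0}]'
python3 -c 'from h import *;cam("wrist","wL")'
python3 -m jog '[{"dx":-38,"dy":0,"dz":0,"ax":0,"ay":0,"az":0},{"dx":-38,"dy":0,"dz":0,"ax":0,"ay":0,"az":0},{"dx":-38,"dy":0,"dz":0,"ax":0,"ay":0,"az":0},{"dx":-38,"dy":0,"dz":0,"ax":0,"ay":0,"az":0},{"dx":0,"dy":0,"dz":0,"ax":0,"ay":0,"az":0},{"dx":0,"dy":0,"dz":0,"ax":0,"ay":0,"az":0},{"dx":0,"dy":0,"dz":0,"ax":0,"ay":0,"az":0}]'
python3 - <<'E'
from h import *
cam("wrist","wC")
a=[cv2.imread(f"pics/{n}.png") for n in("wB","wA")]
cv2.imwrite("pics/BA.png",np.hstack([x[:300,240:640] for x in a]))
E
```

```text
time: 2.23
tool_pos: [0.5306, 0.1285, 0.4051]
tcp_rot: [1.984, 2.435, 0.001]
wrist_force: [1.0, -0.3, -0.1]
width: 1.002
grip_force: 0.0
time: 2.48
tool_pos: [0.5299, 0.1304, 0.4046]
tcp_rot: [-1.985, -2.434, -0.0]
wrist_force: [0.6, -0.1, -0.2]
width: 1.002
grip_force: 0.0
time: 3.03
tool_pos: [0.5509, 0.029, 0.4046]
tcp_rot: [-1.982, -2.436, -0.001]
wrist_force: [-0.7, 0.1, 0.4]
width: 0.999
grip_force: 0.0
time: 3.5
tool_pos: [0.5673, -0.0494, 0.4045]
tcp_rot: [-1.982, -2.436, -0.001]
wrist_force: [-0.4, 0.4, -0.7]
width: 0.997
grip_force: 0.0
time: 4.13
tool_pos: [0.5982, -0.1981, 0.4044]
tcp_rot: [-1.982, -2.436, -0.001]
wrist_force: [-0.4, -0.1, 0.6]
width: 0.999
grip_force: 0.0
```

View pics/wA.png

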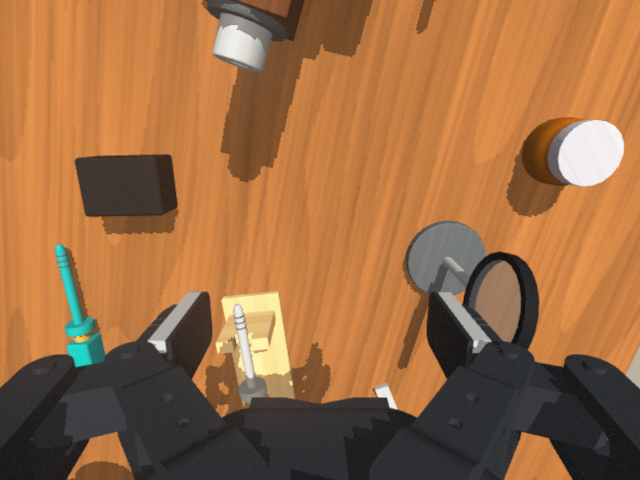

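wA shows: tube mouth near (243,55), rod tip at (239,308), collar (252,390), lens rim centred about (502,305), lens base (446,259), jar (587,153). Next a composite of zoomed crops from the other views.

```bash
python3 - <<'E'
from h import *
np.set_printoptions(precision=1,suppress=True)
pts={"tip":[.495,-.074,.06],"hend":[.5586,-.2734,.06],"mouth":[.474,.124,.11],"lens":[.695,-.006,.12]}
for n in("wB","wA","wL","wC"): print(n,{k:proj(load(n),v) for k,v in pts.items()})
def crop(n,c,w,h,k):
    x,y=int(c[0]-w/2),int(c[1]-h/2);x=min(max(x,0),640-w);y=min(max(y,0),480-h);print(n,"origin",x,y,"x",k)
    return cv2.resize(cv2.imread(f"pics/{n}.png")[y:y+h,x:x+w],None,fx=k,fy=k,interpolation=cv2.INTER_CUBIC)
C=load("wC");g=crop("wC",(proj(C,pts["tip"])+proj(C,pts["hend"]))/2,200,300,2)
B=crop("wB",proj(load("wB"),pts["mouth"]),160,120,2.5)
L=crop("wL",proj(load("wL"),pts["lens"]),200,150,2)
cv2.imwrite("pics/comp1.png",np.hstack([g,np.vstack([B,L])]))
E
```

```text
wB {'tip': array([246.5, 398.4]), 'hend': array([274.7, 546.6]), 'mouth': array([245.2, 222.6]), 'lens': array([477.7, 421.9])}
wA {'tip': array([240.3, 306.7]), 'hend': array([270.8, 478. ]), 'mouth': array([237.,  73.]), 'lens': array([492.9, 311.9])}
wL {'tip': array([235. , 225.3]), 'hend': array([268.1, 418.2]), 'mouth': array([228.8, -68.1]), 'lens': array([507.3, 210.4])}
wC {'tip': array([223. ,  36.7]), 'hend': array([262. , 283.9]), 'mouth': array([ 208.9, -426.9]), 'lens': array([542.5, -36.9])}
wC origin 142 10 x 2
wB origin 165 162 x 2.5
wL origin 407 135 x 2
```

View pics/comp1.png

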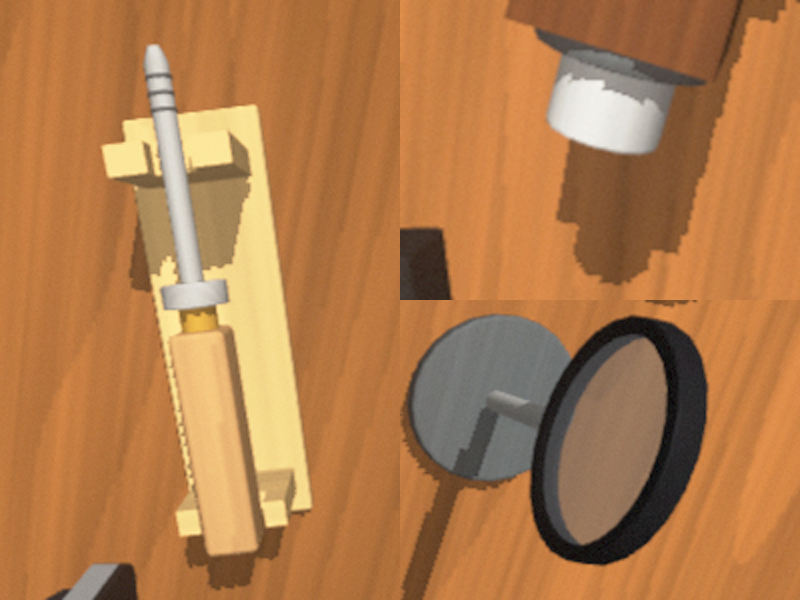

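Composite shows (original px): in wC the tip at (218.5,32.5), collar/rod junction (238,152), handle end top (258.5,286); in wB the tube mouth's edge from (224,210) to (268,223); in wL the lens rim, front edge spanning ~(473–541, 146–282), base centre near (451,199).

```bash
python3 - <<'E'
from h import *
def crop(n,c,w,h,k):
    x,y=int(c[0]-w/2),int(c[1]-h/2);x=min(max(x,0),640-w);y=min(max(y,0),480-h);print(n,"origin",x,y,"x",k)
    return cv2.resize(cv2.imread(f"pics/{n}.png")[y:y+h,x:x+w],None,fx=k,fy=k,interpolation=cv2.INTER_CUBIC)
g=crop("wL",(245,340),200,260,2);g=np.vstack([g,np.zeros((80,400,3),np.uint8)])
cv2.imwrite("pics/comp2.png",np.hstack([g,np.vstack([crop("wA",(243,55),160,120,2.5),crop("wA",(480,290),200,150,2)])]))
E
```

```text
wL origin 145 210 x 2
wA origin 163 0 x 2.5
wA origin 380 215 x 2
```

View pics/comp2.png

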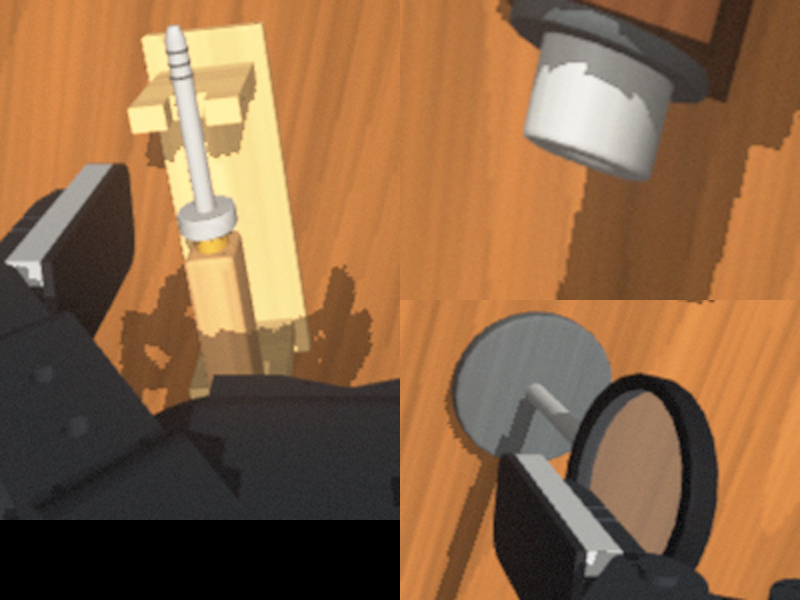

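```bash
cat > fit.py <<'E'
from h import *
from scipy.optimize import least_squares
a=np.linspace(0,2*np.pi,73)
def cyl(*xr): return np.array([[x,r*np.cos(t),r*np.sin(t)] for x,r in xr for t in a])/1e3
ROD=cyl((0,5),(84,5),(90,2.5));COL=cyl((-10,14),(0,14));TUBE=cyl((0,17),(30,17));RIM=cyl((-5,44),(5,44))
HAN=np.array([[x,y,z] for x in(-120,-20) for y in(-12,12) for z in(-14,14)])/1e3
def place(P,p): c,s=np.cos(p[3]),np.sin(p[3]); return P@np.array([[c,s,0],[-s,c,0],[0,0,1]])+p[:3]
def hull(KRt,P,p):
    X=place(P,p);K,R,t=KRt;u=(X@R.T+t)@K.T
    return cv2.convexHull((u[:,:2]/u[:,2:]).astype(np.float32))
def un(s,ox,oy,k,cx=0,cy=0): return [((x-cx)/k+ox-.5+.5/k,(y-cy)/k+oy-.5+.5/k) for x,y in s]
def fit(obs,p0):
    f=lambda p:np.array([cv2.pointPolygonTest(hull(c,P,p),q,True) for c,P,pts in obs for q in pts])
    r=least_squares(f,p0,x_scale=[.01,.01,.01,.1],diff_step=1e-4,loss="soft_l1")
    # finite-difference-safe restart
    e=f(r.x);return r.x,np.sqrt(np.mean(e**2)),np.abs(e).max()
E
python3 - <<'E'
from fit import *
np.set_printoptions(precision=4,suppress=True)
B,A,L,C=[load(n) for n in("wB","wA","wL","wC")]
tB=un([(557,75),(552,98),(549,115),(670,92),(666,115),(662,140),(560,133),(580,143),(600,150),(620,154),(640,155)],165,162,2.5,400)
tA=un([(544,45),(536,85),(529,118),(669,85),(663,125),(657,160),(530,140),(550,154),(580,168),(610,177),(640,181)],163,0,2.5,400)
for o in([(B,TUBE,tB),(A,TUBE,tA)],): print("tube",fit(o,[.476,.126,.112,1.45]))
lL=un([(640,318),(600,328),(580,348),(560,378),(545,410),(535,440),(531,470),(532,500),(540,530),(555,550),(580,561),(605,563),(630,556),(650,540),(670,510),(690,470),(702,430),(706,395),(703,365),(693,342),(675,326)],407,135,2,400,300)
lA=un([(640,376),(620,383),(600,398),(585,420),(573,445),(569,465),(660,376),(685,386),(703,405),(713,430),(716,460),(713,490),(706,525),(696,555)],380,215,2,400,300)
for y in(-.2,.2): print("lens",fit([(L,RIM,lL),(A,RIM,lA)],[.696,-.005,.12,y]))
rC=un([(160,130),(168,180),(176,230),(183,278),(178,120),(188,180),(196,230),(203,278),(147,55),(153,45),(162,55)],142,10,2)
cC=un([(163,292),(164,303),(228,284),(228,297)],142,10,2)
hC=un([(172,345),(185,430),(198,510),(233,335),(244,420),(255,500),(215,555),(245,551)],142,10,2)
rL=un([(178,110),(186,150),(194,200),(199,110),(206,150),(213,195),(165,45),(174,26),(184,42)],145,210,2)
cL=un([(180,218),(236,208),(190,203),(225,198)],145,210,2)
hL=un([(187,265),(193,330),(241,255),(250,310)],145,210,2)
print("gauge",fit([(C,ROD,rC),(C,COL,cC),(C,HAN,hC),(L,ROD,rL),(L,COL,cL),(L,HAN,hL)],[.525,-.16,.06,1.87]))
print("rod",fit([(C,ROD,rC),(L,ROD,rL),(C,COL,cC)],[.525,-.16,.06,1.87]))
print(bot.read_state()["tool_pos"],Ro.from_rotvec(bot.read_state()["tcp_rot"]).as_matrix())
E
```

```text
tube (array([0.4739, 0.1293, 0.1081, 1.5156]), np.float64(0.7250572330991055), np.float64(1.7594337665323891))
lens (array([ 0.6994, -0.0033,  0.1122,  0.0057]), np.float64(1.3818857979679955), np.float64(4.197681096442267))
lens (array([ 0.6994, -0.0033,  0.1123,  0.0092]), np.float64(1.3872318155414676), np.float64(4.26274312450583))
gauge (array([ 0.5189, -0.1582,  0.0576,  1.8838]), np.float64(1.43047963366377), np.float64(2.586869508923243))
rod (array([ 0.5197, -0.1581,  0.0596,  1.8926]), np.float64(1.0376084685192797), np.float64(2.5195732424519175))
[ 0.5981 -0.1977  0.4044] [[-0.2039  0.979  -0.0006]
 [ 0.979   0.2039  0.001 ]
 [ 0.0011 -0.0004 -1.    ]]
```

```bash
python3 - <<'E'
s=open("fit.py").read()
i=s.index("def fit(")
s=s[:i]+'''def fit(obs,p0,verbose=False,fix=()):
    p0=np.array(p0,float);sc=np.array([.01,.01,.01,.1]);fr=[i for i in range(4) if i not in fix]
    def full(u): p=p0.copy();p[fr]+=u*sc[fr];return p
    f=lambda u:np.array([cv2.pointPolygonTest(hull(c,P,full(u)),q,True) for c,P,pts in obs for q in pts])
    r=least_squares(f,np.zeros(len(fr)),jac=lambda u:np.array([(f(u+d)-f(u-d))/.04 for d in np.eye(len(fr))*.02]).T,loss="soft_l1")
    e=f(r.x);k=0;out=[]
    for c,P,pts in obs: out.append(np.round(e[k:k+len(pts)],1).tolist());k+=len(pts)
    if verbose: print(*out,sep="\\n")
    return full(r.x),np.sqrt(np.mean(e**2))
'''
open("fit.py","w").write(s)
E
cat > run.py <<'E'
from fit import *
np.set_printoptions(precision=4,suppress=True)
B,A,L,C=[load(n) for n in("wB","wA","wL","wC")]
tB=un([(557,75),(552,98),(549,115),(670,92),(666,115),(662,140),(560,133),(580,143),(600,150),(620,154),(640,155)],165,162,2.5,400)
tA=un([(544,45),(536,85),(529,118),(669,85),(663,125),(657,160),(530,140),(550,154),(580,168),(610,177),(640,181)],163,0,2.5,400)
print("tube",fit([(B,TUBE,tB),(A,TUBE,tA)],[.476,.126,.112,1.45],1)); print(fit([(B,TUBE,tB),(A,TUBE,tA)],[.476,.126,.11,1.45],0,(2,)))
lL=un([(640,318),(600,328),(580,348),(560,378),(545,410),(535,440),(531,470),(532,500),(540,530),(555,550),(580,561),(605,563),(630,556),(650,540),(670,510),(690,470),(702,430),(706,395),(703,365),(693,342),(675,326)],407,135,2,400,300)
lA=un([(640,376),(620,383),(600,398),(585,420),(573,445),(569,465),(660,376),(685,386),(703,405),(713,430),(716,460),(713,490),(706,525),(696,555)],380,215,2,400,300)
print("lens",fit([(L,RIM,lL),(A,RIM,lA)],[.696,-.005,.12,.1],1));print(fit([(L,RIM,lL),(A,RIM,lA)],[.696,-.005,.12,.1],0,(2,)))
rC=un([(160,130),(168,180),(176,230),(183,278),(178,120),(188,180),(196,230),(203,278),(147,55),(153,45),(162,55)],142,10,2)
cC=un([(163,292),(164,303),(228,284),(228,297)],142,10,2)
hC=un([(172,345),(185,430),(198,510),(233,335),(244,420),(255,500),(215,555),(245,551)],142,10,2)
rL=un([(178,110),(186,150),(194,200),(199,110),(206,150),(213,195),(165,45),(174,26),(184,42)],145,210,2)
cL=un([(180,218),(236,208),(190,203),(225,198)],145,210,2)
hL=un([(187,265),(193,330),(241,255),(250,310)],145,210,2)
O=[(C,ROD,rC),(C,COL,cC),(C,HAN,hC),(L,ROD,rL),(L,COL,cL),(L,HAN,hL)]
print("gauge",fit(O,[.525,-.16,.06,1.87],1));print(fit(O,[.525,-.16,.06,1.87],0,(2,)))
E
python3 run.py
```

```text
[0.1, 0.1, 0.3, 1.5, 0.8, -0.1, 0.5, -0.0, -0.5, -0.6, -0.4]
[0.6, 0.5, 0.2, 1.6, 0.4, -0.4, 1.8, 0.3, -0.7, -0.5, 0.8]
tube (array([0.4738, 0.1295, 0.1087, 1.4958]), np.float64(0.7464961461202128))
(array([0.4741, 0.1296, 0.11  , 1.4989]), np.float64(0.7834709668790499))
[-0.7, -0.7, 0.0, 0.4, 0.2, -0.4, -0.1, 0.3, 0.6, 0.7, -0.6, -0.0, -0.5, -0.2, 1.4, 1.3, 0.7, -0.1, -0.8, -1.0, -1.1]
[3.0, 4.3, 3.0, 2.1, 0.7, 0.8, 1.1, 0.9, -0.3, -0.4, 0.7, 2.1, 2.4, 1.6]
lens (array([ 0.6994, -0.0033,  0.1123,  0.0098]), np.float64(1.3896624358140113))
(array([ 0.6949, -0.0028,  0.12  ,  0.0186]), np.float64(1.9462721395216664))
[2.3, 2.1, 1.9, 1.4, 0.6, 0.4, 0.4, 0.7, -0.1, -1.3, 1.2]
[1.2, 0.7, -0.5, 0.4]
[2.5, 1.5, 0.9, 1.1, 2.0, 2.6, 0.9, 1.4]
[0.3, 0.6, 0.0, 0.5, 0.4, 0.8, -0.3, 1.0, 2.0]
[1.2, 0.1, 2.2, 2.5]
[2.1, -1.1, 2.2, 2.3]
gauge (array([ 0.5189, -0.1582,  0.0577,  1.8838]), np.float64(1.4304214238267488))
(array([ 0.5194, -0.158 ,  0.06  ,  1.8832]), np.float64(1.453076272326967))
```

```bash
cat >> fit.py <<'E'
from scipy.ndimage import map_coordinates, gaussian_filter
def refine(name,P,pts,p,w=3.5):
    """move each pick along the hull normal to the strongest edge"""
    g=[gaussian_filter(x.astype(float),.7) for x in cv2.split(cv2.imread(f"pics/{name}.png"))]
    h=hull(load(name),P,p);f=lambda q:cv2.pointPolygonTest(h,(float(q[0]),float(q[1])),True)
    s=np.arange(-w,w+.01,.1);out=[]
    for q in pts:
        n=np.array([f((q[0]+.5,q[1]))-f((q[0]-.5,q[1])),f((q[0],q[1]+.5))-f((q[0],q[1]-.5))]);n/=np.linalg.norm(n)+1e-9
        L=np.array(q)[:,None]+n[:,None]*s
        G=sum(np.abs(np.gradient(map_coordinates(c,L[::-1],order=1))) for c in g)*np.exp(-(s/w)**2)
        out.append(tuple(L[:,G.argmax()].tolist()))
    return out
def auto(obs,p0,it=2,fix=(),w=3.5):
    p=np.array(p0)
    for _ in range(it):
        o=[(load(n),P,refine(n,P,pts,p,w)) for n,P,pts in obs];p,e=fit(o,p,_==it-1,fix)
    return p,e
E
cat >> run.py <<'E'
print("=====")
n={id(x):y for x,y in((A,"wA"),(B,"wB"),(L,"wL"),(C,"wC"))}
print("tube",auto([("wB",TUBE,tB),("wA",TUBE,tA)],[.474,.1295,.11,1.5]))
print("lens",auto([("wL",RIM,lL),("wA",RIM,lA)],[.6994,-.0033,.112,.01]))
print("lensL",auto([("wL",RIM,lL)],[.6994,-.0033,.112,.01]))
print("gauge",auto([(n[id(c)],P,q) for c,P,q in O],[.519,-.158,.06,1.884]))
for nm in("wB","wA","wL","wC"): print(nm,load(nm)[0][0,0])
E
python3 run.py | sed -n '/=====/,$p'
```

```text
=====
[1.9, -0.4, 0.0, 0.8, 0.8, 0.3, 0.3, -0.3, -0.2, -0.7, -0.2]
[0.3, 0.4, -0.2, 0.5, 0.2, 0.1, 3.2, 0.5, 0.1, -0.1, 0.6]
tube (array([0.4736, 0.1297, 0.1084, 1.4967]), np.float64(0.8916109119805954))
[-1.7, -0.2, 0.3, 0.6, 0.3, 0.0, 0.2, 0.4, 0.2, 0.5, -0.2, 0.6, 0.3, 0.4, 1.0, 0.2, 0.4, -0.0, -0.7, -0.9, -1.0]
[1.5, 2.4, 1.6, 0.9, 0.4, 0.6, 0.9, 1.2, 0.8, 0.7, 0.4, 1.3, 0.2, 0.4]
lens (array([ 0.6986, -0.0034,  0.1138,  0.0114]), np.float64(0.8543110592285442))
[-1.0, 0.0, 0.4, 0.6, 0.3, 0.0, 0.1, 0.4, -0.0, 0.0, -0.9, -0.1, -0.4, -0.1, 0.7, 0.2, 0.7, 0.4, -0.1, -0.1, -0.3]
lensL (array([ 0.6987, -0.003 ,  0.1136,  0.006 ]), np.float64(0.4301641645480202))
[2.7, 1.6, 1.3, 1.2, 0.3, 1.0, 1.0, 0.4, 0.3, -1.1, 0.4]
[-0.0, 0.0, -0.6, 0.0]
[0.7, 1.0, 0.0, 1.2, 0.8, 1.0, 1.1, 1.4]
[-2.2, 0.3, 0.7, 0.5, 2.1, -0.2, 0.1, 1.2, 1.1]
[0.5, 0.1, 1.7, 1.6]
[1.9, 0.9, 1.3, 1.0]
gauge (array([ 0.5189, -0.158 ,  0.0584,  1.8875]), np.float64(1.1156224309475071))
wB 362.3342884861816
wA 362.3342884861816
wL 362.3342884861816
wC 362.3342884861816
```

```bash
cat >> run.py <<'E'
print("#####")
import fit as F
def mk(k):
    def hull(KRt,P,p):
        X=place(P,p);K,R,t=KRt;u=X@R.T+t;u=u[:,:2]/u[:,2:];u=u*(1+k*(u**2).sum(1,keepdims=True))
        return cv2.convexHull((u*K[0,0]+K[:2,2]).astype(np.float32))
    return hull
import io,contextlib
for k in(-.08,-.05,-.03,-.015,0,.03):
    F.hull=mk(k)
    with contextlib.redirect_stdout(io.StringIO()):
        r=[auto([("wB",TUBE,tB),("wA",TUBE,tA)],[.474,.1295,.11,1.5]),auto([("wL",RIM,lL),("wA",RIM,lA)],[.6994,-.0033,.112,.01]),auto([(n[id(c)],P,q) for c,P,q in O],[.519,-.158,.06,1.884])]
    print(k);[print("  ",*x) for x in r]
E
python3 run.py | sed -n '/#####/,$p'
```

```text
#####
-0.08
   [0.474  0.1313 0.115  1.5236] 1.020589549528139
   [ 0.6956 -0.0009  0.1249 -0.0119] 0.7164532530782265
   [ 0.519  -0.1564  0.0636  1.8917] 1.251872807795356
-0.05
   [0.4738 0.1307 0.1125 1.5095] 0.9087711695526135
   [ 0.6968 -0.0019  0.1205 -0.0029] 0.7419741383405002
   [ 0.5189 -0.1568  0.062   1.8903] 1.1271843268276602
-0.03
   [0.4737 0.1303 0.1108 1.5028] 0.8588976206062708
   [ 0.6975 -0.0025  0.1178  0.0033] 0.7773867853639076
   [ 0.5189 -0.1568  0.0609  1.8892] 1.111128852630969
-0.015
   [0.4735 0.1302 0.1101 1.4816] 0.8697865651534127
   [ 0.6981 -0.003   0.1158  0.0077] 0.8137441421818498
   [ 0.5189 -0.1574  0.0596  1.8883] 1.1112518128725954
0
   [0.4736 0.1297 0.1084 1.4967] 0.8916109119805954
   [ 0.6986 -0.0034  0.1138  0.0114] 0.8543110592285442
   [ 0.5189 -0.158   0.0584  1.8875] 1.1156224309475071
0.03
   [0.4733 0.1293 0.1065 1.4685] 0.8633580706248186
   [ 0.6995 -0.0043  0.11    0.0182] 0.9416055140441727
   [ 0.5188 -0.1589  0.0561  1.8859] 1.1412442148204893
```

```bash
python3 -m jog '[{"dx":-1.8,"dy":-31.2,"dz":0,"ax":0,"ay":0,"az":0},{"dx":-1.8,"dy":-31.2,"dz":0,"ax":0,"ay":0,"az":0},{"dx":0,"dy":0,"dz":10,"ax":0,"ay":0,"az":-6.45},{"dx":0,"dy":0,"dz":30,"ax":0,"ay":0,"az":0},{"dx":0,"dy":0,"dz":30,"ax":0,"ay":0,"az":0},{"dx":0,"dy":0,"dz":30,"ax":0,"ay":0,"az":0},{"dx":0,"dy":0,"dz":0,"ax":0,"ay":0,"az":0},{"dx":0,"dy":0,"dz":0,"ax":0,"ay":0,"az":0},{"dx":0,"dy":0,"dz":0,"ax":0,"ay":0,"az":0}]'
python3 - <<'E'
from fit import *
np.set_printoptions(precision=4,suppress=True)
cam("wrist","wD");D=load("wD")
g=[.519,-.157,.06,1.889]
# refine with automatic picks along projected rod/collar sides
def side(P,xs,r):return [tuple(map(float,proj(D,place(np.array([[x/1e3,s*r/1e3,0]]),g)[0]))) for x in xs for s in(-1,1)]
print(proj(D,place(np.array([[0,0,0.]]),g)[0]),proj(D,place(np.array([[.09,0,0.]]),g)[0]),proj(D,place(np.array([[-.06,0,0.]]),g)[0]))
print(auto([("wD",ROD,side(ROD,(15,25,35,65,75),5)),("wD",COL,side(COL,(-7,-3),14))],g,3,(2,),5))
E
```

```text
time: 4.93
tool_pos: [0.5385, -0.2148, 0.3063]
tcp_rot: [1.841, 2.544, 0.001]
wrist_force: [-0.7, -0.7, 0.1]
width: 1.001
grip_force: 0.0
[318.5517 147.6382] [318.4503 -32.8223] [318.6072 246.4492]
[0.2, 1.7, 0.4, 1.7, 0.7, 1.7, 1.5, 0.6, 0.9, 0.5]
[-0.0, -1.0, -0.5, -1.0]
(array([ 0.5195, -0.1596,  0.06  ,  1.8801]), np.float64(1.0432310296479526))
```

```bash
python3 -m jog '[{"dx":0,"dy":0,"dz":30,"ax":0,"ay":0,"az":0},{"dx":0,"dy":0,"dz":30,"ax":0,"ay":0,"az":0},{"dx":0,"dy":0,"dz":20,"ax":0,"ay":0,"az":0},{"dx":0,"dy":0,"dz":11,"ax":0,"ay":0,"az":0},{"dx":0,"dy":0,"dz":0,"ax":0,"ay":0,"az":0},{"dx":0,"dy":0,"dz":0,"ax":0,"ay":0,"az":0},{"dx":0,"dy":0,"dz":0,"ax":0,"ay":0,"az":0}]'
python3 -m jog '[{"dx":0,"dy":0,"dz":0,"ax":0,"ay":0,"az":0},{"dx":0,"dy":0,"dz":0,"ax":0,"ay":0,"az":0},{"dx":0,"dy":0,"dz":0,"ax":0,"ay":0,"az":0},{"dx":0,"dy":0,"dz":0,"ax":0,"ay":0,"az":0},{"dx":0,"dy":0,"dz":0,"ax":0,"ay":0,"az":0},{"dx":0,"dy":0,"dz":0,"ax":0,"ay":0,"az":0},{"dx":0,"dy":0,"dz":0,"ax":0,"ay":0,"az":0},{"dx":0,"dy":0,"dz":0,"ax":0,"ay":0,"az":0},{"dx":0,"dy":0,"dz":0,"ax":0,"ay":0,"az":0},{"dx":0,"dy":0,"dz":0,"ax":0,"ay":0,"az":0}]' 0 60
```

```text
time: 5.57
tool_pos: [0.5391, -0.2163, 0.2161]
tcp_rot: [1.842, 2.54, 0.001]
wrist_force: [0.1, 0.2, 0.9]
width: 1.0
grip_force: 0.0
time: 6.4
tool_pos: [0.538, -0.2158, 0.2142]
tcp_rot: [1.844, 2.543, 0.0]
wrist_force: [-1.1, 0.8, 5.9]
width: 0.271
grip_force: 59.3
```

```bash
python3 -m jog '[{"dx":0,"dy":0,"dz":-20,"ax":0,"ay":0,"az":0},{"dx":0,"dy":0,"dz":-25,"ax":0,"ay":0,"az":0},{"dx":0,"dy":0,"dz":-30,"ax":0,"ay":0,"az":0},{"dx":0,"dy":0,"dz":-25,"ax":0,"ay":0,"az":0},{"dx":0,"dy":0,"dz":0,"ax":0,"ay":0,"az":5.55},{"dx":0,"dy":0,"dz":0,"ax":0,"ay":0,"az":5.55},{"dx":0,"dy":0,"dz":0,"ax":0,"ay":0,"az":5.55},{"dx":0,"dy":0,"dz":0,"ax":0,"ay":0,"az":5.55},{"dx":25,"dy":-14.8,"dz":0,"ax":0,"ay":0,"az":0},{"dx":25,"dy":-14.8,"dz":0,"ax":0,"ay":0,"az":0},{"dx":25,"dy":-14.8,"dz":0,"ax":0,"ay":0,"az":0},{"dx":25,"dy":-14.8,"dz":0,"ax":0,"ay":0,"az":0},{"dx":25,"dy":-14.8,"dz":0,"ax":0,"ay":0,"az":0},{"dx":25,"dy":-14.8,"dz":0,"ax":0,"ay":0,"az":0},{"dx":0,"dy":0,"dz":15,"ax":0,"ay":0,"az":0},{"dx":0,"dy":0,"dz":15,"ax":0,"ay":0,"az":0},{"dx":0,"dy":0,"dz":10,"ax":0,"ay":0,"az":0},{"dx":0,"dy":0,"dz":0,"ax":0,"ay":0,"az":0},{"dx":0,"dy":0,"dz":0,"ax":0,"ay":0,"az":0},{"dx":0,"dy":0,"dz":0,"ax":0,"ay":0,"az":0}]'
python3 - <<'E'
from fit import *
import fit as F
np.set_printoptions(precision=4,suppress=True)
cam("wrist","wE");T=cam("top","tE")[1:];S=cam("scene","sE")[1:]
s=bot.read_state();print(s["wrist_force"],s["tool_pos"])
# blank direction in top view from its dark brown top face
im=cv2.imread("pics/tE.png");hsv=cv2.cvtColor(im,cv2.COLOR_BGR2HSV)
m=((hsv[...,2]<110)&(hsv[...,1]>110)&(hsv[...,0]<20)).astype(np.uint8);m[:215]=0;m[262:]=0;m[:,205:]=0;m[:,:55]=0
m=cv2.morphologyEx(m,cv2.MORPH_OPEN,np.ones((5,5)))
def crop(n,c,w,h,k):
    x,y=int(c[0]-w/2),int(c[1]-h/2);x=min(max(x,0),640-w);y=min(max(y,0),480-h);print(n,"origin",x,y,"x",k)
    return cv2.resize(cv2.imread(f"pics/{n}.png")[y:y+h,x:x+w],None,fx=k,fy=k,interpolation=cv2.INTER_CUBIC)
for c in cv2.findContours(m,0,2)[0]:
    if cv2.contourArea(c)>300: print(cv2.minAreaRect(c))
w=crop("wE",(320,150),400,300,1)
cv2.imwrite("pics/comp3.png",np.vstack([np.hstack([w,crop("sE",proj(S,[.47,.1,.11]),133,100,3)[:300,:400].copy() if 0 else cv2.resize(crop("sE",proj(S,[.47,.06,.11]),133,100,3),(400,300))]),cv2.resize(crop("tE",proj(T,[.47,.13,.11]),200,75,4),(800,300))]))
E
```

```text
time: 8.07
tool_pos: [0.4602, -0.0601, 0.2739]
tcp_rot: [2.3, 2.14, 0.0]
wrist_force: [0.0, -0.3, -1.4]
width: 0.272
grip_force: 60.2
[ 0.1796 -0.1232 -2.9486] [ 0.4605 -0.0601  0.2745]
((134.5247344970703, 242.7230987548828), (137.16578674316406, 36.1065559387207), 0.622755765914917)
wE origin 120 0 x 1
sE origin 334 132 x 3
tE origin 90 210 x 4
```

View pics/comp3.png

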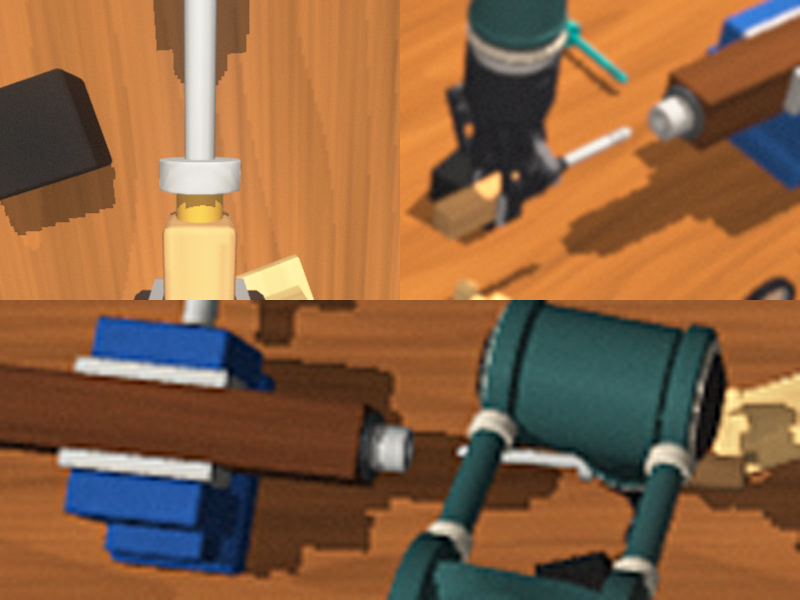

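Crops show: in wE the held rod is straight ahead in the tool (centre column ≈320); scene: tip at (411,175.7), mouth centre ≈(421,172); top: tip at (205,248), mouth ≈(192.5,247), no misalignment visible.

```bash
python3 - <<'E'
from fit import *
import fit as F
np.set_printoptions(precision=4,suppress=True)
T,S=load("tE"),load("sE")
for z,p,q in((.138,(90,226.75),(180.5,236.25)),(.082,(90,246.75),(180,254.5))):
    d=onz(T,p,z)-onz(T,q,z);print("blank yaw",np.arctan2(d[1],d[0]),d)
tp=lambda x,y:(90+x/4,210+(y-300)/4); sp=lambda x,y:(334+(x-400)/3.0075,132+y/3)
print("tip",tri([(T,tp(460,453)),(S,sp(631,131))]))
print("mouth",tri([(T,tp(410,449)),(S,sp(659,120))]))
print("rodback",onz(T,tp(585,463),.1195),"tip",onz(T,tp(460,453),.1195),"mouth",onz(T,tp(410,449),.11))
s=bot.read_state();Rm=Ro.from_rotvec(s["tcp_rot"]).as_matrix();x=Rm[:,0];print("tool x",x,"pred tip",s["tool_pos"]+Rm@[.15,0,.155])
# tube from wB alone with mild barrel term, z fixed
K=load("wB")
def hull(KRt,P,p,k=-.03):
    X=place(P,p);K,R,t=KRt;u=X@R.T+t;u=u[:,:2]/u[:,2:];u=u*(1+k*(u**2).sum(1,keepdims=True));return cv2.convexHull((u*K[0,0]+K[:2,2]).astype(np.float32))
tB=un([(557,75),(552,98),(549,115),(670,92),(666,115),(662,140),(580,143),(600,150),(620,154),(640,155)],165,162,2.5,400)
F.hull=hull
print(auto([("wB",TUBE,tB)],[.474,.13,.11,1.49],3,(2,)));print(auto([("wB",TUBE,tB)],[.474,.13,.11,1.465],3,(2,3)))
E
```

```text
blank yaw 1.4705033324778465 [0.0265 0.2635 0.    ]
blank yaw 1.4895518656121096 [0.022  0.2706 0.    ]
tip (array([0.4716, 0.0898, 0.118 ]), [np.float64(0.003437788566898294), np.float64(0.0034377885668982508)])
mouth (array([0.4741, 0.1265, 0.1135]), [np.float64(0.0021041202539377186), np.float64(0.0021041202539377126)])
rodback [ 0.4621 -0.0048  0.1195] tip [0.469  0.0868 0.1195] mouth [0.4732 0.1257 0.11  ]
tool x [ 0.0718  0.9974 -0.0002] pred tip [0.4715 0.0894 0.1194]
[2.2, -0.1, 0.3, 0.6, 0.6, 0.2, 0.1, 0.1, -0.4, 0.1]
(array([0.4736, 0.1299, 0.11  , 1.4965]), np.float64(0.7696694574850448))
[1.9, -0.0, 0.6, 1.0, 0.7, -0.0, -0.2, 0.1, -0.3, 0.4]
(array([0.4734, 0.1301, 0.11  , 1.465 ]), np.float64(0.7680133639769205))
```

```bash
python3 -m jog '[{"dx":0,"dy":-3.2,"dz":9.3,"ax":0,"ay":0,"az":0.8},{"dx":0,"dy":0,"dz":0,"ax":0,"ay":0,"az":0},{"dx":10,"dy":0,"dz":0,"ax":0,"ay":0,"az":0},{"dx":10,"dy":0,"dz":0,"ax":0,"ay":0,"az":0},{"dx":10,"dy":0,"dz":0,"ax":0,"ay":0,"az":0},{"dx":5,"dy":0,"dz":0,"ax":0,"ay":0,"az":0},{"dx":5,"dy":0,"dz":0,"ax":0,"ay":0,"az":0},{"dx":0,"dy":0,"dz":0,"ax":0,"ay":0,"az":0},{"dx":0,"dy":0,"dz":0,"ax":0,"ay":0,"az":0}]'
python3 -m jog '[{"dx":3,"dy":0,"dz":0,"ax":0,"ay":0,"az":0},{"dx":3,"dy":0,"dz":0,"ax":0,"ay":0,"az":0},{"dx":0,"dy":0,"dz":0,"ax":0,"ay":0,"az":0}]'
```

```text
time: 8.97
tool_pos: [0.4602, -0.0192, 0.2645]
tcp_rot: [2.313, 2.126, -0.0]
wrist_force: [0.2, 0.6, -2.2]
width: 0.271
grip_force: 60.2
time: 9.22
tool_pos: [0.4606, -0.0135, 0.2644]
tcp_rot: [-2.314, -2.125, -0.0]
wrist_force: [0.2, -0.6, -1.7]
width: 0.274
grip_force: 60.2
```

```bash
python3 -m jog '[{"dx":3,"dy":0,"dz":0,"ax":0,"ay":0,"az":0},{"dx":3,"dy":0,"dz":0,"ax":0,"ay":0,"az":0},{"dx":0,"dy":0,"dz":0,"ax":0,"ay":0,"az":0}]'
python3 -m jog '[{"dx":4,"dy":0,"dz":0,"ax":0,"ay":0,"az":0},{"dx":4,"dy":0,"dz":0,"ax":0,"ay":0,"az":0},{"dx":0,"dy":0,"dz":0,"ax":0,"ay":0,"az":0}]'
python3 - <<'E'
from h import *
cam("wrist","wF");cam("scene","sF");cam("top","tF")
f=lambda n,x,y,w,h,k:cv2.resize(cv2.imread(f"pics/{n}.png")[y:y+h,x:x+w],None,fx=k,fy=k,interpolation=cv2.INTER_CUBIC)
cv2.imwrite("pics/comp4.png",np.vstack([np.hstack([f("wF",160,0,320,240,1.25),f("sF",370,130,100,75,4)]),f("tF",120,210,200,75,4)]))
E
```

```text
time: 9.47
tool_pos: [0.4612, -0.0074, 0.2644]
tcp_rot: [-2.314, -2.125, -0.0]
wrist_force: [-0.7, 0.4, -1.1]
width: 0.278
grip_force: 60.2
time: 9.72
tool_pos: [0.4619, 0.0008, 0.2644]
tcp_rot: [-2.314, -2.125, -0.0]
wrist_force: [-0.4, 0.6, -2.0]
width: 0.272
grip_force: 60.2
```

View pics/comp4.png

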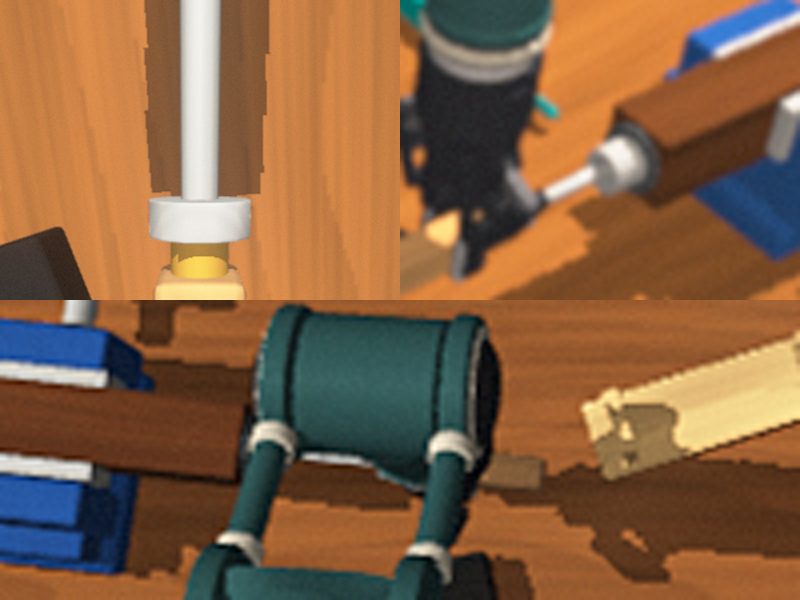

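The scene crop shows the rod inside the mouth, centred, free of force. Continue stepwise.

```bash
for i in 1 2 ; do python3 -m jog '[{"dx":4,"dy":0,"dz":0,"ax":0,"ay":0,"az":0},{"dx":4,"dy":0,"dz":0,"ax":0,"ay":0,"az":0},{"dx":4,"dy":0,"dz":0,"ax":0,"ay":0,"az":0},{"dx":0,"dy":0,"dz":0,"ax":0,"ay":0,"az":0}]' | egrep 'pos|force'; done
python3 -c 'from h import *
for i in range(4): print(np.round(bot.read_state()["torque"],2))'
```

```text
tool_pos: [0.4629, 0.0128, 0.2644]
wrist_force: [-0.1, -0.8, -1.5]
grip_force: 60.2
tool_pos: [0.4639, 0.0248, 0.2644]
wrist_force: [-0.5, 0.6, -1.3]
grip_force: 60.2
[-0.09  0.03  0.05]
[-0.09  0.03  0.05]
[-0.09  0.03  0.05]
[-0.09  0.03  0.05]
```

```bash
for i in 1 2; do python3 -m jog '[{"dx":4,"dy":0,"dz":0,"ax":0,"ay":0,"az":0},{"dx":4,"dy":0,"dz":0,"ax":0,"ay":0,"az":0},{"dx":4,"dy":0,"dz":0,"ax":0,"ay":0,"az":0},{"dx":0,"dy":0,"dz":0,"ax":0,"ay":0,"az":0},{"dx":0,"dy":0,"dz":0,"ax":0,"ay":0,"az":0}]' | egrep 'pos|force'; done
python3 - <<'E'
from fit import *
s=bot.read_state();print(s["torque"],s["tool_pos"])
im=cam("wrist","wG")[0].astype(int)
# bright grey (steel) runs per row
sat=im.max(2)-im.min(2)
for r in range(0,230,8):
    m=(sat[r]<25)&(im[r].mean(1)>110);c=np.flatnonzero(m[200:440])+200
    print(r,(c.min(),c.max(),len(c)) if len(c) else None,im[r,316:324].mean(0).astype(int))
E
```

```text
tool_pos: [0.4649, 0.0364, 0.2644]
wrist_force: [-0.2, -1.3, -1.5]
grip_force: 60.2
tool_pos: [0.4659, 0.0483, 0.2644]
wrist_force: [0.3, 0.2, -0.5]
grip_force: 60.2
[-0.06537267 -0.01140573  0.03697946] [0.46592044 0.04832424 0.26439541]
0 (np.int64(270), np.int64(381), 112) [156 155 150]
8 (np.int64(270), np.int64(381), 112) [225 224 219]
16 (np.int64(270), np.int64(380), 111) [239 238 234]
24 (np.int64(270), np.int64(380), 111) [240 239 235]
32 (np.int64(270), np.int64(379), 110) [240 239 235]
40 (np.int64(271), np.int64(379), 109) [240 240 235]
48 (np.int64(271), np.int64(379), 109) [240 239 235]
56 (np.int64(271), np.int64(378), 108) [241 240 235]
64 (np.int64(271), np.int64(378), 108) [241 240 235]
72 (np.int64(271), np.int64(377), 107) [240 240 235]
80 (np.int64(271), np.int64(377), 107) [235 233 229]
88 (np.int64(273), np.int64(376), 12) [106 103  99]
96 (np.int64(305), np.int64(334), 30) [151 149 143]
104 (np.int64(305), np.int64(334), 30) [151 149 143]
112 (np.int64(305), np.int64(334), 30) [150 148 143]
120 (np.int64(305), np.int64(333), 29) [188 186 180]
128 (np.int64(305), np.int64(334), 30) [234 232 227]
136 (np.int64(305), np.int64(334), 30) [233 231 227]
144 (np.int64(305), np.int64(334), 30) [233 231 226]
152 (np.int64(305), np.int64(334), 30) [232 231 226]
160 (np.int64(280), np.int64(359), 80) [205 201 193]
168 (np.int64(280), np.int64(359), 80) [234 232 227]
176 (np.int64(279), np.int64(359), 81) [236 234 229]
184 (np.int64(280), np.int64(359), 80) [236 234 228]
192 (np.int64(291), np.int64(348), 58) [231 228 223]
200 None [175 132  64]
208 None [249 212  89]
216 None [249 212  88]
224 None [225 171 112]
```

```bash
python3 -m jog '[{"dx":0,"dy":0,"dz":0,"ax":0,"ay":0,"az":1.0},{"dx":0,"dy":0,"dz":0,"ax":0,"ay":0,"az":0},{"dx":4,"dy":0,"dz":0,"ax":0,"ay":0,"az":0},{"dx":4,"dy":0,"dz":0,"ax":0,"ay":0,"az":0},{"dx":0,"dy":0,"dz":0,"ax":0,"ay":0,"az":0},{"dx":0,"dy":0,"dz":0,"ax":0,"ay":0,"az":0}]' | egrep 'pos|force'
cat > edge.py <<'E'
from h import *
s=bot.read_state();im=cam("wrist")[0].astype(int)
print(s["time"],np.round(s["wrist_force"],1),np.round(s["torque"],2),np.round(s["tool_pos"],4))
m=((im.max(2)-im.min(2))<25)&(im.mean(2)>110)
for r in(0,30,60):
    c=np.flatnonzero(m[r,200:440])+200;print("tube",r,c.min(),c.max(),(c.min()+c.max())/2)
w=[m[r,200:440].sum() for r in range(230)]
col=im[:,290,:].mean(1);print("row runs",[(r,int(w[r])) for r in range(40,200,4)])
E
python3 edge.py
```

```text
tool_pos: [0.4667, 0.0563, 0.2644]
wrist_force: [0.2, 0.3, -2.1]
grip_force: 60.2
11.9167 [ 0.2  0.3 -2.1] [-0.03 -0.01  0.01] [0.4667 0.0563 0.2644]
tube 0 294 325 309.5
tube 30 265 373 319.0
tube 60 266 373 319.5
row runs [(40, 108), (44, 108), (48, 108), (52, 106), (56, 106), (60, 107), (64, 107), (68, 107), (72, 107), (76, 107), (80, 107), (84, 106), (88, 106), (92, 106), (96, 106), (100, 105), (104, 105), (108, 104), (112, 104), (116, 37), (120, 29), (124, 29), (128, 29), (132, 29), (136, 29), (140, 29), (144, 28), (148, 28), (152, 29), (156, 29), (160, 80), (164, 81), (168, 80), (172, 80), (176, 80), (180, 80), (184, 80), (188, 78), (192, 58), (196, 0)]
```

```bash
python3 -m jog '[{"dx":4,"dy":0,"dz":0,"ax":0,"ay":0,"az":0},{"dx":3,"dy":0,"dz":0,"ax":0,"ay":0,"az":0},{"dx":2,"dy":0,"dz":0,"ax":0,"ay":0,"az":0},{"dx":0,"dy":0,"dz":0,"ax":0,"ay":0,"az":0},{"dx":0,"dy":0,"dz":0,"ax":0,"ay":0,"az":0}]' | egrep 'pos|force'
python3 edge.py
```

```text
tool_pos: [0.4676, 0.0652, 0.2644]
wrist_force: [-1.0, 0.2, -1.6]
grip_force: 60.2
12.3833 [-1.   0.2 -1.6] [-0.01 -0.05 -0.03] [0.4676 0.0652 0.2644]Traceback (most recent call last):
  File "edge.py", line 6, in <module>
    c=np.flatnonzero(m[r,200:440])+200;print("tube",r,c.min(),c.max(),(c.min()+c.max())/2)
                                                      ~~~~~^^
    return umr_minimum(a, axis, None, out, keepdims, initial, where)
ValueError: zero-size array to reduction operation minimum which has no identity
```

```bash
for i in 1 2 3; do python3 -m jog '[{"dx":0.5,"dy":0,"dz":0,"ax":0,"ay":0,"az":0},{"dx":0.5,"dy":0,"dz":0,"ax":0,"ay":0,"az":0},{"dx":0,"dy":0,"dz":0,"ax":0,"ay":0,"az":0}]' | egrep 'pos|wrist_force';done; sed -i 's/(0,30,60)/(60,90)/' edge.py; python3 edge.py
```

```text
tool_pos: [0.4678, 0.066, 0.2644]
wrist_force: [-0.1, -0.8, -1.3]
tool_pos: [0.4679, 0.067, 0.2644]
wrist_force: [0.3, -0.2, -1.7]
tool_pos: [0.4679, 0.068, 0.2644]
wrist_force: [0.2, 0.4, -2.1]
13.1833 [ 0.2  0.4 -2.1] [-0.    0.02  0.02] [0.4679 0.068  0.2644]Traceback (most recent call last):
  File "edge.py", line 6, in <module>
    c=np.flatnonzero(m[r,200:440])+200;print("tube",r,c.min(),c.max(),(c.min()+c.max())/2)
                                                      ~~~~~^^
    return umr_minimum(a, axis, None, out, keepdims, initial, where)
ValueError: zero-size array to reduction operation minimum which has no identity
```

```bash
sed -i '/for r in(60/,/c=np/d' edge.py; python3 edge.py; for i in 1 2 3 4; do python3 -m jog '[{"dx":0.4,"dy":0,"dz":0,"ax":0,"ay":0,"az":0},{"dx":0,"dy":0,"dz":0,"ax":0,"ay":0,"az":0}]' | egrep 'pos|wrist_force';done
```

```text
13.2333 [-0.3  0.1 -0.7] [-0.07  0.   -0.03] [0.468  0.068  0.2644]
row runs [(40, 0), (44, 33), (48, 45), (52, 13), (56, 0), (60, 0), (64, 0), (68, 20), (72, 94), (76, 102), (80, 101), (84, 101), (88, 102), (92, 101), (96, 101), (100, 102), (104, 101), (108, 103), (112, 104), (116, 104), (120, 104), (124, 103), (128, 103), (132, 103), (136, 103), (140, 102), (144, 102), (148, 102), (152, 100), (156, 88), (160, 76), (164, 81), (168, 81), (172, 81), (176, 81), (180, 80), (184, 80), (188, 79), (192, 58), (196, 0)]
tool_pos: [0.468, 0.0684, 0.2644]
wrist_force: [0.4, -0.3, -1.6]
tool_pos: [0.468, 0.0688, 0.2644]
wrist_force: [0.0, 0.4, -1.9]
tool_pos: [0.4681, 0.069, 0.2644]
wrist_force: [0.2, -2.1, -1.8]
tool_pos: [0.4681, 0.0691, 0.2644]
wrist_force: [-1.2, -5.2, -0.6]
```

```bash
for i in 1 2; do python3 -m jog '[{"dx":0.3,"dy":0,"dz":0,"ax":0,"ay":0,"az":0},{"dx":0,"dy":0,"dz":0,"ax":0,"ay":0,"az":0},{"dx":0,"dy":0,"dz":0,"ax":0,"ay":0,"az":0}]' | egrep 'pos|wrist_force';done; python3 edge.py
```

```text
tool_pos: [0.4681, 0.0692, 0.2644]
wrist_force: [-0.4, -6.5, -0.7]
tool_pos: [0.4681, 0.0693, 0.2644]
wrist_force: [0.5, -7.3, -0.0]
14.45 [ 0.5 -7.3 -0. ] [-1.04  0.06  0.07] [0.4681 0.0693 0.2644]
row runs [(40, 0), (44, 0), (48, 30), (52, 45), (56, 20), (60, 0), (64, 0), (68, 0), (72, 24), (76, 97), (80, 103), (84, 102), (88, 102), (92, 102), (96, 101), (100, 103), (104, 102), (108, 103), (112, 102), (116, 102), (120, 104), (124, 104), (128, 103), (132, 103), (136, 103), (140, 103), (144, 102), (148, 102), (152, 102), (156, 99), (160, 82), (164, 80), (168, 81), (172, 80), (176, 80), (180, 80), (184, 79), (188, 79), (192, 60), (196, 0)]
```

Seated: collar stops with ~7 N. Draw out, and refine the lens pose numerically meanwhile.

```bash
python3 -m jog '[{"dx":-2,"dy":0,"dz":0,"ax":0,"ay":0,"az":0},{"dx":-5,"dy":0,"dz":0,"ax":0,"ay":0,"az":0},{"dx":-8,"dy":0,"dz":0,"ax":0,"ay":0,"az":0},{"dx":-8,"dy":0,"dz":0,"ax":0,"ay":0,"az":0},{"dx":0,"dy":0,"dz":0,"ax":0,"ay":0,"az":0}]'| egrep 'pos|wrist_force'
python3 -m jog '[{"dx":-8,"dy":0,"dz":0,"ax":0,"ay":0,"az":0},{"dx":-10,"dy":0,"dz":0,"ax":0,"ay":0,"az":0},{"dx":-10,"dy":0,"dz":0,"ax":0,"ay":0,"az":0},{"dx":-10,"dy":0,"dz":0,"ax":0,"ay":0,"az":0},{"dx":-10,"dy":0,"dz":0,"ax":0,"ay":0,"az":0},{"dx":-10,"dy":0,"dz":0,"ax":0,"ay":0,"az":0},{"dx":-10,"dy":0,"dz":0,"ax":0,"ay":0,"az":0},{"dx":-20,"dy":0,"dz":0,"ax":0,"ay":0,"az":0},{"dx":-25,"dy":0,"dz":0,"ax":0,"ay":0,"az":0},{"dx":0,"dy":0,"dz":0,"ax":0,"ay":0,"az":0},{"dx":0,"dy":0,"dz":0,"ax":0,"ay":0,"az":0}]'
python3 - <<'E'
from fit import *
import fit as F, re
np.set_printoptions(precision=4,suppress=True)
p0=[.697,-.003,.12,0]
obs=[]
for n in("t1","s1"):
    im=cv2.imread(f"pics/{n}.png").max(2);h=hull(load(n),RIM,p0);x,y,w,hh=cv2.boundingRect(h)
    m=np.zeros_like(im);sl=(slice(y-6,y+hh+6),slice(x-6,x+w+6));m[sl]=im[sl]<70
    c=max(cv2.findContours(m,cv2.RETR_EXTERNAL,2)[0],key=cv2.contourArea)
    hp=cv2.convexHull(c)[:,0].astype(float);print(n,len(hp),cv2.boundingRect(c),(x,y,w,hh),cv2.minAreaRect(c))
    obs.append((load(n),RIM,[tuple(q) for q in hp]))
for o,fx in((obs[:1],(2,)),(obs[1:],(2,)),(obs,()),(obs,(2,))): print(fit(o,p0,0,fx))
E
```

```text
tool_pos: [0.4656, 0.0461, 0.2643]
wrist_force: [-0.8, 0.5, -2.7]
time: 15.83
tool_pos: [0.4541, -0.0665, 0.2644]
tcp_rot: [2.336, 2.101, 0.0]
wrist_force: [-0.3, 0.0, -1.5]
width: 0.271
grip_force: 60.2
t1 13 (224, 169, 33, 17) (223, 167, 30, 13) ((240.0, 177.0), (16.0, 32.0), 90.0)
s1 18 (438, 225, 27, 30) (436, 223, 31, 34) ((450.5686340332031, 239.1268310546875), (12.31093978881836, 34.7898063659668), 43.15238952636719)
(array([ 0.6911, -0.0091,  0.12  , -0.0955]), np.float64(2.0388791711105445))
(array([ 0.6972, -0.0061,  0.12  ,  0.0955]), np.float64(1.1161342326780097))
(array([ 0.6944, -0.002 ,  0.1133,  0.07  ]), np.float64(2.226633643329278))
(array([ 0.6955, -0.005 ,  0.12  ,  0.0728]), np.float64(2.378880453514546))
```

```bash
python3 -m jog '[{"dx":0,"dy":0,"dz":-30,"ax":0,"ay":0,"az":-6.05},{"dx":0,"dy":0,"dz":-35,"ax":0,"ay":0,"az":0},{"dx":0,"dy":0,"dz":-35,"ax":0,"ay":0,"az":0},{"dx":0,"dy":0,"dz":-30,"ax":0,"ay":0,"az":0},{"dx":-5,"dy":33,"dz":0,"ax":0,"ay":0,"az":0},{"dx":-5,"dy":33,"dz":0,"ax":0,"ay":0,"az":0},{"dx":-5,"dy":33,"dz":0,"ax":0,"ay":0,"az":0},{"dx":-5,"dy":33,"dz":0,"ax":0,"ay":0,"az":0},{"dx":-4,"dy":33,"dz":0,"ax":0,"ay":0,"az":0},{"dx":0,"dy":0,"dz":0,"ax":0,"ay":0,"az":0},{"dx":0,"dy":0,"dz":0,"ax":0,"ay":0,"az":0},{"dx":0,"dy":0,"dz":0,"ax":0,"ay":0,"az":0}]'
python3 -c 'from h import *;cam("wrist","wH")'
python3 -m jog '[{"dx":-30,"dy":20,"dz":0,"ax":0,"ay":0,"az":0},{"dx":-30,"dy":20,"dz":0,"ax":0,"ay":0,"az":0},{"dx":0,"dy":0,"dz":0,"ax":0,"ay":0,"az":0},{"dx":0,"dy":0,"dz":0,"ax":0,"ay":0,"az":0},{"dx":0,"dy":0,"dz":0,"ax":0,"ay":0,"az":0}]'
cat > lens.py <<'E'
from fit import *
import fit as F, io, contextlib
np.set_printoptions(precision=4,suppress=True)
def mk(k):
    def hull(KRt,P,p):
        X=place(P,p);K,R,t=KRt;u=X@R.T+t;u=u[:,:2]/u[:,2:];u=u*(1+k*(u**2).sum(1,keepdims=True));return cv2.convexHull((u*K[0,0]+K[:2,2]).astype(np.float32))
    return hull
p0=[.697,-.003,.12,0];obs=[]
for n in("wL","wH","wI"):
    im=cv2.imread(f"pics/{n}.png").max(2);x,y,w,hh=cv2.boundingRect(F.hull(load(n),RIM,p0))
    m=np.zeros_like(im);sl=(slice(max(y-10,0),y+hh+10),slice(x-10,x+w+10));m[sl]=im[sl]<60
    c=max(cv2.findContours(m,cv2.RETR_EXTERNAL,cv2.CHAIN_APPROX_NONE)[0],key=cv2.contourArea)
    hp=cv2.convexHull(c)[:,0].astype(float);print(n,len(hp),cv2.boundingRect(c),(x,y,w,hh))
    obs.append((load(n),RIM,[tuple(q) for q in hp]))
for k in(0,-.03,-.06):
    F.hull=mk(k)
    for o in(obs,obs[1:],obs[:1],obs[1:2],obs[2:]): print(k,fit(o,p0,0),fit(o,p0,0,(2,)))
E
python3 -c 'from h import *;cam("wrist","wI")'; python3 lens.py
```

```text
time: 16.83
tool_pos: [0.619, -0.0881, 0.3935]
tcp_rot: [-2.216, -2.224, 0.002]
wrist_force: [-0.7, -0.2, -1.6]
width: 0.271
grip_force: 60.2
time: 17.3
tool_pos: [0.6584, -0.1484, 0.3946]
tcp_rot: [-2.218, -2.223, -0.0]
wrist_force: [-0.3, 0.0, -1.9]
width: 0.273
grip_force: 60.2
wL 45 (473, 144, 87, 123) (472, 143, 93, 127)
wH 39 (417, 28, 62, 149) (417, 28, 68, 151)
wI 19 (365, 0, 40, 80) (367, -101, 48, 182)
0 (array([ 0.6958, -0.0026,  0.1167, -0.012 ]), np.float64(1.3742958201484363)) (array([ 0.6944, -0.0028,  0.12  , -0.0076]), np.float64(1.6444970510667853))
0 (array([ 0.6962, -0.0018,  0.1144, -0.0124]), np.float64(1.0650330144888438)) (array([ 0.6943, -0.0025,  0.12  , -0.0033]), np.float64(1.5818614730993361))
0 (array([ 0.6994, -0.0031,  0.1122,  0.0037]), np.float64(0.46220003197337695)) (array([ 0.6953, -0.0032,  0.12  ,  0.0277]), np.float64(1.689249822013425))
0 (array([ 0.6974, -0.0017,  0.1119, -0.0006]), np.float64(0.616930013635265)) (array([ 0.6942, -0.0031,  0.12  , -0.0103]), np.float64(1.7595692379193548))
0 (array([ 0.6973,  0.0006,  0.1039, -0.0019]), np.fl
[... 1026 characters left out ...]
 0.12  , -0.0264]), np.float64(1.195734461713224))
-0.06 (array([ 0.6959, -0.0004,  0.1199, -0.0223]), np.float64(0.7992813159169271)) (array([ 0.6958, -0.0004,  0.12  , -0.0221]), np.float64(0.7993026314251488))
-0.06 (array([ 0.6977, -0.0013,  0.1198, -0.0163]), np.float64(0.38001237051676034)) (array([ 0.6976, -0.0013,  0.12  , -0.0162]), np.float64(0.3797763377888888))
-0.06 (array([ 0.6963, -0.0004,  0.1191, -0.0182]), np.float64(0.8307312600936991)) (array([ 0.696 , -0.0005,  0.12  , -0.0185]), np.float64(0.8314776257041245))
-0.06 (array([ 0.6974,  0.0013,  0.109 , -0.012 ]), np.float64(0.42336754943350774)) (array([ 0.6957, -0.0002,  0.12  , -0.0201]), np.float64(0.6407612224357334))
```

```bash
python3 -m jog '[{"dx":-3.6,"dy":-4.4,"dz":0,"ax":0,"ay":0,"az":0.75},{"dx":0,"dy":0,"dz":25,"ax":0,"ay":0,"az":0},{"dx":0,"dy":0,"dz":30,"ax":0,"ay":0,"az":0},{"dx":0,"dy":0,"dz":30,"ax":0,"ay":0,"az":0},{"dx":0,"dy":0,"dz":20,"ax":0,"ay":0,"az":0},{"dx":0,"dy":0,"dz":10,"ax":0,"ay":0,"az":0},{"dx":0,"dy":0,"dz":5.3,"ax":0,"ay":0,"az":0},{"dx":0,"dy":0,"dz":0,"ax":0,"ay":0,"az":0},{"dx":0,"dy":0,"dz":0,"ax":0,"ay":0,"az":0},{"dx":0,"dy":0,"dz":0,"ax":0,"ay":0,"az":0},{"dx":0,"dy":0,"dz":0,"ax":0,"ay":0,"az":0}]'
python3 - <<'E'
from h import *
np.set_printoptions(precision=4,suppress=True)
s=bot.read_state();M=Ro.from_rotvec(s["tcp_rot"]).as_matrix();X=s["tool_pos"]+M@[.1505,0,.1545];print("tip",X,"rod dir",M[:,0])
im,*W=cam("wrist","wJ");im=im.astype(int)
m=((im.max(2)-im.min(2))<30)&(im.mean(2)>110)
for r in range(0,200,20):
    c=np.flatnonzero(m[r,270:370])+270; print(r,(c.min(),c.max()) if len(c) else None,end=" ")
for n in("scene","top"):
    im,*C=cam(n,"fin_"+n);im=im.astype(int)
    # steel rod pixels (bright, unsaturated) near the predicted rod
    b=proj(C,s["tool_pos"]+M@[.07,0,.1545]);t=proj(C,X);d=(t-b)/np.linalg.norm(t-b);q=np.array([-d[1],d[0]])
    print("\n",n,"pred tip",t,"base",b)
    for a in np.arange(-8,7,1.):
        v=[im[int(round(p[1])),int(round(p[0]))] for p in (t+a*d+e*q for e in range(-5,6))]
        print(a,[int(x.mean()) if x.max()-x.min()<45 else 0 for x in v])
E
```

```text
time: 18.27
tool_pos: [0.6559, -0.1523, 0.2763]
tcp_rot: [2.23, 2.208, 0.003]
wrist_force: [0.2, -0.6, -1.3]
width: 0.272
grip_force: 60.3
tip [ 0.658  -0.002   0.1217] rod dir [ 0.0102  0.9999 -0.0009]
0 (np.int64(304), np.int64(367)) 20 (np.int64(304), np.int64(365)) 40 (np.int64(305), np.int64(360)) 60 (np.int64(305), np.int64(334)) 80 (np.int64(305), np.int64(334)) 100 (np.int64(305), np.int64(334)) 120 (np.int64(305), np.int64(334)) 140 (np.int64(305), np.int64(333)) 160 (np.int64(280), np.int64(360)) 180 (np.int64(280), np.int64(359)) 
 scene pred tip [439.4294 230.1695] base [416.0179 245.6594]
-8.0 [0, 0, 0, 202, 241, 234, 234, 0, 0, 0, 0]
-7.0 [0, 0, 0, 0, 214, 216, 196, 0, 0, 0, 0]
-6.0 [0, 0, 0, 0, 224, 224, 212, 0, 0, 0, 0]
-5.0 [0, 0, 0, 0, 221, 231, 188, 0, 0, 0, 0]
-4.0 [0, 0, 0, 184, 223, 223, 196, 0, 0, 0, 0]
-3.0 [0, 0, 0, 0, 205, 209, 196, 174, 0, 0, 0]
-2.0 [0, 0, 0, 213, 213, 238, 208, 0, 0, 0, 0]
-1.0 [0, 0, 0, 0, 235, 239, 204, 0, 0, 0, 0]
0.0 [0, 0, 0, 0, 0, 236, 0, 0, 0, 0, 0]
1.0 [0, 0, 0, 0, 0, 0, 0, 0, 0, 0, 0]
2.0 [0, 0, 0, 0, 0, 0, 0, 0, 0, 0, 0]
3.0 [0,
[... 218 characters left out ...]
 0, 0, 0, 0, 0, 91, 0, 0, 48]
-7.0 [77, 0, 0, 0, 0, 0, 0, 0, 0, 0, 61]
-6.0 [59, 55, 64, 62, 66, 66, 65, 62, 56, 59, 41]
-5.0 [39, 32, 37, 33, 34, 26, 27, 27, 27, 25, 37]
-4.0 [31, 32, 27, 28, 25, 24, 26, 29, 50, 55, 60]
-3.0 [21, 30, 32, 26, 32, 44, 53, 64, 68, 71, 69]
-2.0 [21, 29, 40, 58, 67, 73, 73, 75, 75, 71, 67]
-1.0 [60, 71, 71, 76, 80, 81, 79, 78, 74, 75, 65]
0.0 [86, 88, 0, 84, 83, 79, 79, 77, 75, 74, 75]
1.0 [88, 85, 85, 79, 81, 80, 83, 79, 75, 75, 71]
2.0 [89, 87, 87, 84, 84, 81, 0, 0, 77, 77, 82]
3.0 [91, 88, 85, 0, 0, 84, 0, 82, 77, 86, 91]
4.0 [0, 0, 0, 0, 83, 81, 81, 88, 90, 92, 92]
5.0 [0, 0, 0, 81, 87, 86, 90, 92, 92, 87, 90]
6.0 [91, 0, 78, 90, 93, 98, 94, 100, 96, 92, 99]
```

```bash
python3 -m jog '[{"dx":0,"dy":-1.5,"dz":1.5,"ax":0,"ay":0,"az":0},{"dx":0,"dy":0,"dz":0,"ax":0,"ay":0,"az":0},{"dx":0,"dy":0,"dz":0,"ax":0,"ay":0,"az":0},{"dx":0,"dy":0,"dz":0,"ax":0,"ay":0,"az":0},{"dx":0,"dy":0,"dz":0,"ax":0,"ay":0,"az":0},{"dx":0,"dy":0,"dz":0,"ax":0,"ay":0,"az":0}]'
python3 -c 'from h import *
s=bot.read_state();M=Ro.from_rotvec(s["tcp_rot"]).as_matrix();print(s["tool_pos"]+M@[.1505,0,.1545],M[:,0],s["joint_vel"])'
```

```text
time: 18.92
tool_pos: [0.6536, -0.1521, 0.2725]
tcp_rot: [-2.233, -2.21, 0.0]
wrist_force: [0.1, 0.4, -1.7]
width: 0.275
grip_force: 60.3
[ 0.65512044 -0.00164788  0.11802913] [1.02287105e-02 9.99947685e-01 3.71097762e-05] [ 2.70871578e-04 -6.00069516e-04 -2.42239720e-04  7.30091253e-05
  2.35740810e-04 -1.34884683e-03]
```

It had still been settling; correct by 1.8 mm up and 1 mm outward.

```bash
python3 -m jog '[{"dx":0,"dy":1,"dz":-1.8,"ax":0,"ay":0,"az":0.1},{"dx":0,"dy":0,"dz":0,"ax":0,"ay":0,"az":0},{"dx":0,"dy":0,"dz":0,"ax":0,"ay":0,"az":0},{"dx":0,"dy":0,"dz":0,"ax":0,"ay":0,"az":0},{"dx":0,"dy":0,"dz":0,"ax":0,"ay":0,"az":0},{"dx":0,"dy":0,"dz":0,"ax":0,"ay":0,"az":0},{"dx":0,"dy":0,"dz":0,"ax":0,"ay":0,"az":0},{"dx":0,"dy":0,"dz":0,"ax":0,"ay":0,"az":0}]'
python3 -c 'from h import *
s=bot.read_state();M=Ro.from_rotvec(s["tcp_rot"]).as_matrix();print(s["tool_pos"]+M@[.1505,0,.1545],M[:,0],abs(s["joint_vel"]).max());print(bot.finish_job())'
```

```text
time: 19.58
tool_pos: [0.6546, -0.1521, 0.2743]
tcp_rot: [-2.235, -2.208, 0.0]
wrist_force: [0.7, 0.9, -1.7]
width: 0.276
grip_force: 60.3
[ 0.65634425 -0.00165285  0.11984298] [1.19280211e-02 9.99928858e-01 1.61558016e-05] 0.0015248729949521977
the job is handed in; nothing more can be done
None
```

The job is handed in at about 19.6 s: the collar seated on the tube mouth at a measured 7 N, the rod was drawn fully out, and the gauge is held level and clear of everything, its tip within about 2 mm of the measured reading point; no verdict was shown.

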